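# Find the hidden release in the heating bath's ledge and hold its cover ajar

## Robot

A 6-joint arm with a two-finger parallel gripper is mounted at the origin on the work surface. World frame = base frame: x ahead of the robot, y to its left, z up, the work surface at z = 0. Lengths are in mm, angles in rad, forces in N, time in s.
With the tool pointing down it reaches from about 275 to 750 mm from the base axis. Payload 10.2 kg.
Tool frame: the origin (TCP) lies at the very end of the fingers, on their centre line; the grasp point (between the pads) lies 19 mm behind it; z points along the fingers, x is the direction in which the jaws open and shut, and the axes are right-handed (so a half turn about z gives the same grasp; the last joint's range is limited). The gripper opens to 85 mm and grips with 20 to 120 N. Pads are 22 mm wide; open, the fingers measure 114 mm over their backs; the gripper's body (76 mm by 85 mm) begins 54 mm behind the grasp point. The pads swing forward as they close: fully open they stand 13 mm farther back than shut.
Start: joints at [0.964, 0.313, 1.498, -0, 1.331, -0.223], TCP at [196.597, 486.807, 231.294] pointing down, gripper open.
Joint ranges: [-2.94, 2.94], [-0.97, 2.17], [0.19, 2.56], [-1.23, 4.37], [0.02, 3.11], [-2.88, 2.88]. Speed limits (rad/s): [2.39, 2.39, 3.01, 3.14, 3.14, 3.14].

## Interface

Orientations are given as a unit quaternion [w, x, y, z].
In Python, from rig import ctrl, cams gives the robot as it stands.
- The arm moves only by the tool play_rows, never from a script. Its argument "steps" is a list of rows, each a list of 2 entries, a list of its own where there are three numbers: the shift along the tool's x, y, z normalised to -1 to 1, where 1 is 0.75 m, then the turn, a rotation vector about the tool's x, y, z normalised to -1 to 1, where 1 is 45 degrees. A call has 1 to 20 rows; each row shifts and turns the commanded pose from where the row before left it, along the tool's axes as they then stand; what a row does not reach is not made up. A row lasts 1/10 s, in which the tool goes at most 50 mm and 8.59 degrees, less where a joint would pass 70% of its speed; a pose out of reach is approached as far as the arm can. A call with a number of a shift or a turn outside -1 to 1 is refused whole. A call with a gripper value outside its range is refused whole. "grip" is the closure, from 0 (fully open) to 1 (shut), set as the call begins (left out, the last holds). The fingers move at their own pace and stop on an object; "squeeze" is the grip in N (left out, the last holds). Time passes only in rows, so rows that do not move let the fingers close. It gives the time, the measured TCP pose, the force and the opening at its end, in the units of the state.
- ctrl.sense(): the state, without advancing time (a new reading comes with each control period).
- cams.capture(name): name is "scene" or "top" or "wrist"; returns the picture (384x512x3 uint8, red, green, blue); there is no depth.
- cams.camera_info(name): a dict with "fx", "fy", "cx", "cy" (pixels), "xyz" and "attitude" of the camera in the world. Camera axes: x right, y up, looking along -z (the intrinsics and any distortion apply to the point x, -y, -z); pixel columns grow to the right and rows downward; lengths in mm; the calibration is good to about 2 mm. A picture is of the moment at which its call begins: read the wrist's pose just before it. camera_info takes no time and is no camera call; for the wrist camera it gives the pose at the moment of the call.
- ctrl.finish_job(): hands the job in, once; it reports no verdict.
Trained networks look in the newest picture that a camera, given by its name, has taken for a name from the list of things; names that differ only in an ending like _2 or _b are one class to them, and where a whole thing is asked for, a point or a joint stands for the part that bears it (a point fixed in the world has none). Each returns a list of dicts, best first, with "p" (0 to 1); they miss things now and then, are a little off and sometimes report something else, mostly with a low value. They report only what shows in the picture. A call takes as long as a camera call.
- cams.search_frame(camera, thing): "rect" ([centre column, centre row, width, height] in pixels, round what is visible of it).
- cams.tip_of(camera, thing): "pixel" ([column, row] in pixels: a listed point, or the origin of a listed thing).
The state is a dict: "time_s": time; "joints": joint angles; "dq": joint speeds; "tau": joint torques, N m; "eef_pos": TCP position; "ee_rot": TCP orientation; "force": force on the tool from outside, world axes, zero at the start; "wrist_torque": the same for the moment, N m; "grip_width": opening from 0.0 (shut) to 1.0 (fully open).
Only numpy, scipy, OpenCV 4.12 (cv2) and the standard library are available. Lean on these libraries where they do the work, as an engineer would, in place of code of your own. Each camera call takes 0.05 s, during which the arm holds its last target.

## Task

Touch a fingertip down on the plain front ledge of the heating bath and feel along it for the hidden release notch, then push the plate inside the notch right down so that the bath's steel cover rises. Finish while still holding the plate down with the cover raised. Grasp nothing, do not lift or prise the cover by hand, and leave the glassware and other loose things where they stand.

Things in the scene. Friction and masses are not known exactly. Their poses are not given: they have to be found in the camera images.
- bath: Laboratory heating bath, white housing, steel tank, fixed to the bench: 260 mm deep (x), 400 wide (y), 120 high. Origin: centre of its underside; z up, +x to its rear, y along its front ledge. The ledge is a level strip, x = -130 to -80 mm, along the whole width, top at z = 120 mm. Behind it, from x = -78 mm, lies the flat steel cover, hinged at the rear, top at z = 126 mm when shut.
- ledge_mid (a point): Point on the ledge's top half-way along it, 17 mm behind its front edge; axes as the bath's. One notch, white like the ledge, open to the top and front, is cut in the front edge: 44 mm along y, 36 mm in x. Its place differs every time and is not reported: its centre is within 58 mm of this point along y, so more than 80 mm away the ledge is always whole.
- release (a joint): How far the spring plate that forms the notch's floor is pushed straight down, m: 0 at rest (its top is 8 mm below the ledge's top), 0.010 at its bottom stop. The plate is 34 (x) by 41 mm (y), centred in the notch, white. Resistance grows from about 5 to 10 N; it springs back when let go.
- cover (a joint): Opening angle of the steel cover, rad: 0 shut, 0.12 when the plate is fully down. A linkage raises it in step with the plate: its front edge, behind the ledge, rises about 25 mm.
- flask: Conical glass flask, 76 mm across, 108 mm high, loose, beside the bath. Origin: centre of its underside. Leave alone.
- amber_bottle: Amber bottle with white cap, 60 mm across, 130 mm high, loose, beside the bath. Origin: centre of its underside. Leave alone.
- jar: White jar, 60 mm across, 75 mm high, loose, beside the bath. Origin: centre of its underside. Leave alone.
- beaker: Open glass beaker, 70 mm across, 90 mm high, loose, beside the bath. Origin: centre of its underside. Leave alone.
- cork_ring: Cork flask ring, 80 mm across, 25 mm high, lying in front of the bath. Origin: centre of its underside. Leave alone.
- spatula: Flat steel laboratory spatula, 155 mm long, 8 to 14 mm wide, 6 mm thick, lying in front of the bath. Origin: underside, at its middle; x along it. Leave alone.
- stopper: Glass stopper, 26 mm across, 36 mm high, standing on one end of the ledge, about 175 mm from its middle. Origin: centre of its underside. Leave alone.
- vial: Small white vial, 22 mm across, 40 mm high, standing on the other end of the ledge, about 175 mm from its middle. Origin: centre of its underside. Leave alone.

How it is judged (in metres and radians):
On the way, in this order (a step that is already met when the one before it is completed fails the run):
1. a fingertip rests on the front ledge ((contact force between the fingers and ledge above 0.3 N or contact force between the fingers and bath above 0.3 N) and not (contact force between the fingers and release above 0.1 N) and x of the grasp point in the frame of bath below -0.06 m and z of the grasp point in the frame of bath above 0.115 m), for 0.1 s.
2. the plate in the notch is pushed down by the fingers and the cover rises (value of joint release above 0.008 m and value of joint cover above 0.09 rad and contact force between the fingers and release above 1 N), for 0.2 s.
At the end, for the whole second after the job is handed in: The fingers still press the release plate (more than 1 N), it is at least 8 of its 10 mm down, and the cover stands open by more than 0.09 rad, all through the last second (all of step 2); the arm keeps its last pose, push and grip.
It fails at once if the cover is pushed, lifted or prised with the fingers (more than 4 N on it) (contact force between the fingers and cover above 4 N).
It fails at once if a bystander is moved more than 20 mm or lifted (distance of any of flask, amber_bottle, jar, beaker, cork_ring, spatula, stopper, vial from where it was at the start of the episode above 0.02 m).
It also fails if it takes over 45 s, if anything falls off the work surface, if the arm or the gripper's body presses on something with over 40 N, if the wrist force passes 120 N, or if a joint passes its speed limit or range.

## Working session

There is one attempt and no reset: what is moved stays moved. The work goes in short steps, Python scripts to look and compute and a tool call to move; the robot and the scene stay as the last step left them, time stands still between calls to the robot, and variables do not carry over. Pictures are saved under pics/ and viewed, and the job is handed in when it is done.

Besides the shell and the picture viewer there is one more tool, called after ">>>" as name([rows], argument=value, ...), one row to a line, values as JSON. play_rows: Moves the arm, as the interface text tells. Its arguments: {"type":"object","properties":{"steps":{"type":"array"},"grip":{"type":"number"},"squeeze":{"type":"number"}},"required":["steps"]}

```bash
ls; mkdir -p pics; python3 - <<'E'
from rig import ctrl, cams
import cv2
s=ctrl.sense();print({k:s[k] for k in('time_s','eef_pos','ee_rot','force','grip_width')})
for n in("scene","top"):
    im=cams.capture(n);cv2.imwrite(f"pics/{n}0.png",im[:,:,::-1]);print(cams.camera_info(n))
    for t in("bath","ledge_mid","release","stopper","vial"):
        if t in("bath","release"): print(n,t,cams.search_frame(n,t)[:2])
        if t!="release": print(n,t,cams.tip_of(n,t)[:2])
E
```

```text
pics
{'time_s': 0.0, 'eef_pos': array([196.44729025, 486.56974942, 230.72134825]), 'ee_rot': array([ 2.29338904e-04,  8.29004009e-01,  5.59242265e-01, -6.24929448e-04]), 'force': array([-0.60116148, -0.1541231 ,  0.33997869]), 'grip_width': 0.9979043354615748}
{'fx': 460.18775393823876, 'fy': 460.18775393823876, 'cx': 251.4415005170701, 'cy': 186.35503936175712, 'xyz': array([1202.35424592,  -92.61733494, 1023.14635918]), 'attitude': array([0.74575669, 0.2413883 , 0.18496967, 0.59276038])}
scene bath [{'rect': [273.8, 210.4, 182.9, 132.9], 'p': 0.86}]
scene bath [{'pixel': [265.6, 216.6], 'p': 0.73}]
scene ledge_mid [{'pixel': [260.1, 157.6], 'p': 0.55}]
scene release [{'rect': [269.2, 155.8, 15.3, 15.4], 'p': 0.62}]
scene stopper [{'pixel': [188.0, 164.5], 'p': 0.6}]
scene vial [{'pixel': [324.9, 149.9], 'p': 0.42}]
{'fx': 346.58656435266516, 'fy': 346.58656435266516, 'cx': 256.0405412953334, 'cy': 193.55423875266555, 'xyz': array([449.45336469,  50.5017362 , 912.18225725]), 'attitude': array([-0.69960581, -0.05498972,  0.05679749,  0.71014216])}
top bath [{'rect': [234.0, 186.9, 183.8, 126.3], 'p': 0.9}]
top bath [{'pixel': [237.5, 191.3], 'p': 0.83}]
top ledge_mid [{'pixel': [228.1, 231.7], 'p': 0.89}, {'pixel': [128.6, 206.6], 'p': 0.54}]
top release [{'rect': [222.7, 232.1, 16.0, 11.9], 'p': 0.84}]
top stopper [{'pixel': [308.4, 230.5], 'p': 0.66}, {'pixel': [273.7, 257.9], 'p': 0.65}]
top vial [{'pixel': [161.3, 222.5], 'p': 0.57}]
```

```bash
cat > h.py <<'E'
import numpy as np
from scipy.spatial.transform import Rotation as R
def rot(q): return R.from_quat([q[1],q[2],q[3],q[0]])
def ray(ci,px,z):
    d=np.array([(px[0]-ci['cx'])/ci['fx'],-(px[1]-ci['cy'])/ci['fy'],-1.])
    d=rot(ci['attitude']).apply(d);o=np.array(ci['xyz']);return o+d*(z-o[2])/d[2]
def proj(ci,p):
    v=rot(ci['attitude']).inv().apply(np.array(p)-ci['xyz'])
    return np.array([ci['cx']+ci['fx']*v[0]/-v[2],ci['cy']-ci['fy']*v[1]/-v[2]])
E
python3 - <<'E'
from rig import cams
from h import *
import cv2
t=cams.camera_info("top");s=cams.camera_info("scene")
print("bath",ray(t,(237.5,191.3),0),ray(s,(265.6,216.6),0))
print("mid",ray(t,(228.1,231.7),120),ray(s,(260.1,157.6),120))
print("rel",ray(t,(222.7,232.1),112),ray(s,(269.2,155.8),112))
print("stop",ray(t,(308.4,230.5),120),ray(s,(188,164.5),120))
print("vial",ray(t,(161.3,222.5),120),ray(s,(324.9,149.9),120))
a=cv2.imread("pics/top0.png");cv2.imwrite("pics/topc.png",cv2.resize(a[90:290,100:360],None,fx=3,fy=3,interpolation=cv2.INTER_CUBIC))
a=cv2.imread("pics/scene0.png");cv2.imwrite("pics/scenec.png",cv2.resize(a[110:300,150:400],None,fx=3,fy=3,interpolation=cv2.INTER_CUBIC))
E
```

```text
bath [601.83094284  96.42478016   0.        ] [599.14309282  97.92678067   0.        ]
mid [488.95598745 112.3760314  120.        ] [497.81628357 104.97880929 120.        ]
rel [488.62640694 125.40353167 112.        ] [490.97691629 130.78914044 112.        ]
stop [488.93509017 -70.38072229 120.        ] [479.61072765 -75.28843074 120.        ]
vial [512.14853044 264.81745445 120.        ] [509.8580561  272.69837216 120.        ]
```

View pics/top0.png

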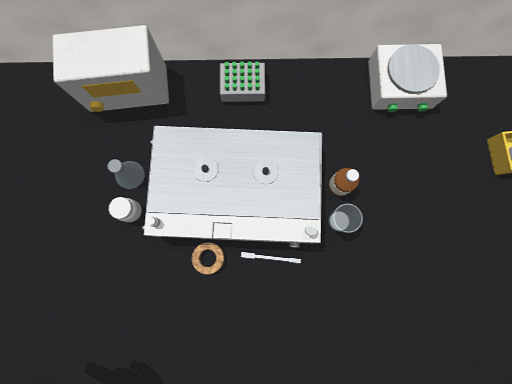

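View pics/topc.png

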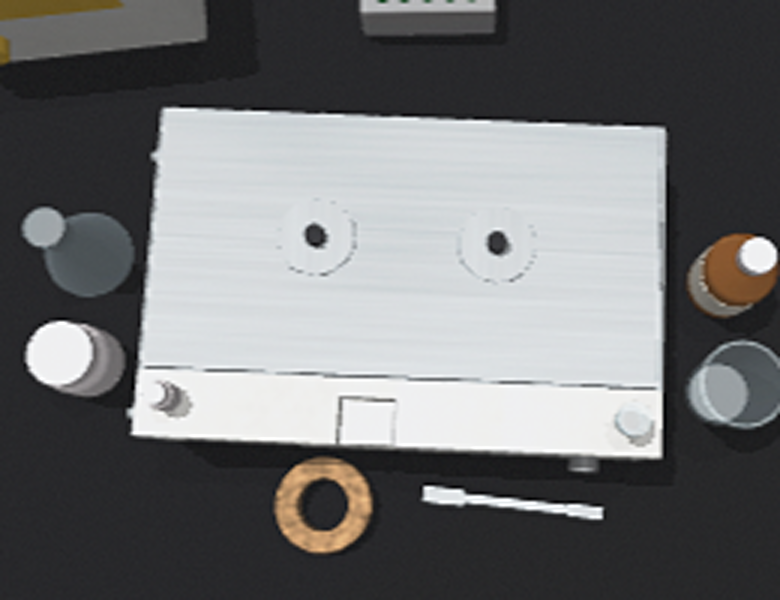

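View pics/scenec.png

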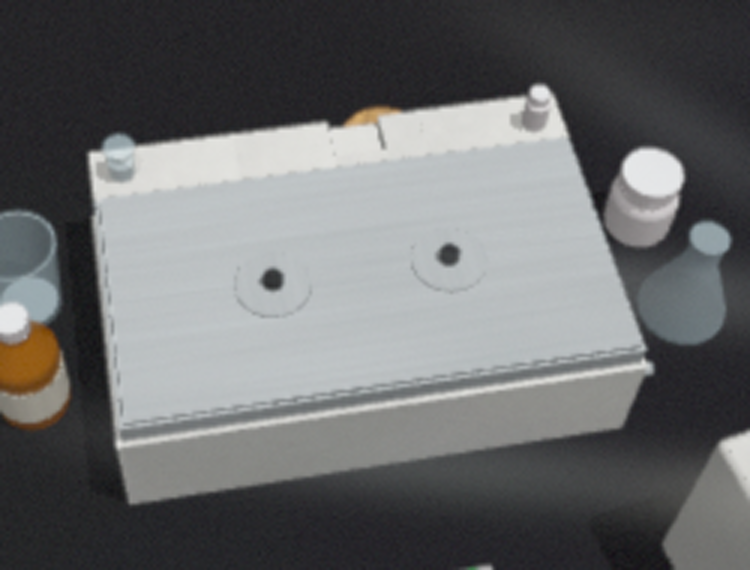

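The top picture shows the notch outline at about full-image px (212–232, 222–238). It lies left (+y) of the ledge middle, with the vial on the ledge's left end and the stopper on its right end. The scene view agrees.

```bash
python3 - <<'E'
from rig import cams,ctrl
from h import *
t=cams.camera_info("top");s=cams.camera_info("scene")
o=lambda u,v:(100+(u+.5)/3-.5,90+(v+.5)/3-.5)
q=lambda u,v:(150+(u+.5)/3-.5,110+(v+.5)/3-.5)
P={n:ray(t,o(*p),120) for n,p in dict(fl=(133,435),fr=(662,458),bl=(145,367),br=(657,388),nl=(340,397),nr=(396,400),nfl=(337,443),nfr=(395,446)).items()}
for k,v in P.items(): print(k,v[:2].round(1))
S={n:ray(s,q(*p),120) for n,p in dict(fr=(90,153),fl=(553,90),nfr=(328,124),nfl=(379,117),nr=(335,160),nl=(385,147)).items()}
for k,v in S.items(): print('scene',k,v[:2].round(1))
d=P['fl']-P['fr'];yd=np.degrees(np.arctan2(d[1],d[0]));print('ydir top',yd,np.linalg.norm(d))
d=S['fl']-S['fr'];print('ydir sc',np.degrees(np.arctan2(d[1],d[0])),np.linalg.norm(d))
e=ctrl.sense();print(rot(e['ee_rot']).as_matrix().round(4),e['time_s'])
E
```

```text
fl [485.1 303.3]
fr [461.9 -96.4]
bl [536.7 296. ]
br [514.8 -94.9]
nl [511.5 146.8]
nr [508.6 104.2]
nfl [476.8 148.9]
nfr [473.9 105.1]
scene fr [462.9 -93.8]
scene fl [482.1 306.9]
scene nfr [476.2 107.4]
scene nfl [478.3 151.7]
scene nr [515.3 103.8]
scene nl [511.1 148.1]
ydir top 86.67059917723792 400.3493866850246
ydir sc 87.26127063342925 401.0984213623952
[[ 0.3744  0.9273 -0.    ]
 [ 0.9273 -0.3744 -0.    ]
 [-0.     -0.     -1.    ]] 0.7
```

>>> play_rows([
  [[0, 0, 0], [0, 0, -0.1407]],
  [[0, 0, 0], [0, 0, -0.1407]],
  [[0, 0, 0], [0, 0, -0.1407]],
  [[-0.0384, 0.03, 0], [0, 0, 0]],
  [[-0.0384, 0.03, 0], [0, 0, 0]],
  [[-0.0384, 0.03, 0], [0, 0, 0]],
  [[-0.0384, 0.03, 0], [0, 0, 0]],
  [[-0.0384, 0.03, 0], [0, 0, 0]],
  [[-0.0384, 0.03, 0], [0, 0, 0]],
  [[-0.0384, 0.03, 0], [0, 0, 0]],
  [[-0.0384, 0.03, 0], [0, 0, 0]],
  [[-0.0384, 0.03, 0], [0, 0, 0]],
  [[-0.0384, 0.03, 0], [0, 0, 0]],
  [[-0.0384, 0.03, 0], [0, 0, 0]],
  [[-0.0384, 0.03, 0], [0, 0, 0]],
  [[-0.0384, 0.03, 0], [0, 0, 0]],
  [[-0.0384, 0.03, 0], [0, 0, 0]],
  [[0, 0, 0], [0, 0, 0]],
], grip=1, squeeze=40)

```text
time_s: 2.5
eef_pos: [491.8, 64.7, 231.0]
ee_rot: [0.0, 0.727, 0.687, -0.0]
force: [-0.3, 0.6, -0.6]
grip_width: -0.002
```

```bash
python3 - <<'E'
from rig import ctrl, cams
from h import *
import cv2
ci=cams.camera_info("wrist");im=cams.capture("wrist");cv2.imwrite("pics/w1.png",im[:,:,::-1])
for n in ("release","ledge_mid"):
    for r in (cams.search_frame("wrist",n)[:1] if n=="release" else [])+cams.tip_of("wrist",n)[:2]: print(n,r,ray(ci,(r.get('pixel') or r['rect'])[:2],112 if n=="release" else 120).round(1))
print(proj(ci,(493.5,127,112)))
E
```

```text
Traceback (most recent call last):
ValueError: it knows: amber_bottle, bath, beaker, cork_ring, flask, jar, ledge_mid, spatula, stopper, vial
```

View pics/w1.png

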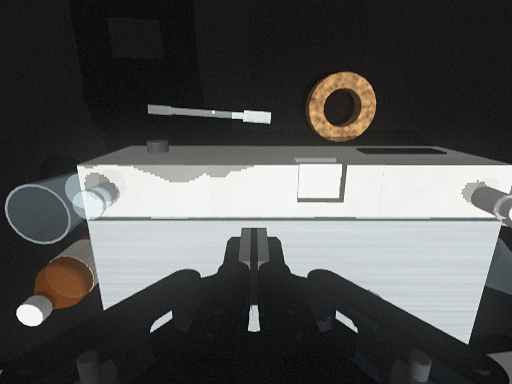

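```bash
python3 - <<'E'
from rig import cams
from h import *
import cv2
ci=cams.camera_info("wrist")
print(proj(ci,(493.5,127,112)))
for p in((297,202),(347,202),(347,164),(297,164),(88,218),(500,219),(80,165),(510,163)): print(p,ray(ci,p,120).round(1))
E
```

```text
[316.58748659 182.76638181]
(297, 202) [509.1 107.  120. ]
(347, 202) [511.6 154.3 120. ]
(347, 164) [474.9 152.7 120. ]
(297, 164) [472.5 107.3 120. ]
(88, 218) [514.8 -94.4 120. ]
(500, 219) [536.9 302.3 120. ]
(80, 165) [462.9 -90.  120. ]
(510, 163) [481.8 300.4 120. ]
```

>>> play_rows([
  [[0, -0.0024, 0.0333], [0, 0, 0]],
  [[0, 0, 0.0333], [0, 0, 0]],
  [[0, 0, 0.0333], [0, 0, 0]],
  [[0, 0, 0.0333], [0, 0, 0]],
  [[0, 0, 0], [0, 0, 0]],
  [[0, 0, 0], [0, 0, 0]],
])

```text
time_s: 3.2
eef_pos: [488.3, 68.5, 132.2]
ee_rot: [0.0, 0.725, 0.689, 0.0]
force: [-0.8, -0.7, 0.7]
grip_width: 0.001
```

>>> play_rows([
  [[0, 0.001, 0.005], [0, 0, 0]],
  [[0, 0, 0.005], [0, 0, 0]],
  [[0, 0, 0.002], [0, 0, 0]],
  [[0, 0, 0.002], [0, 0, 0]],
  [[0, 0, 0], [0, 0, 0]],
])

```text
time_s: 3.7
eef_pos: [489.0, 67.7, 120.8]
ee_rot: [-0.0, 0.725, 0.688, -0.0]
force: [0.5, 0.0, -0.4]
grip_width: 0.001
```

>>> play_rows([
  [[0, 0, 0.001], [0, 0, 0]],
  [[0, 0, 0.001], [0, 0, 0]],
  [[0, 0, 0], [0, 0, 0]],
  [[0, 0, 0], [0, 0, 0]],
])

```text
time_s: 4.1
eef_pos: [489.2, 67.7, 120.1]
ee_rot: [0.0, 0.725, 0.688, 0.0]
force: [-2.6, -0.2, 6.7]
grip_width: -0.004
```

>>> play_rows([
  [[0.006, 0, 0], [0, 0, 0]],
  [[0.006, 0, 0], [0, 0, 0]],
  [[0.006, 0, 0], [0, 0, 0]],
  [[0.006, 0, 0], [0, 0, 0]],
  [[0.006, 0, 0], [0, 0, 0]],
  [[0.006, 0, 0], [0, 0, 0]],
  [[0.006, 0, 0], [0, 0, 0]],
  [[0.006, 0, 0], [0, 0, 0]],
])

```text
time_s: 4.9
eef_pos: [491.5, 103.5, 120.1]
ee_rot: [0.001, 0.725, 0.688, 0.0]
force: [-0.3, -4.1, 5.4]
grip_width: -0.002
```

>>> play_rows([
  [[0.004, 0, 0], [0, 0, 0]],
  [[0, 0, 0], [0, 0, 0]],
])

```text
time_s: 5.1
eef_pos: [491.7, 106.8, 120.0]
ee_rot: [0.001, 0.725, 0.689, 0.0]
force: [0.8, -0.9, 5.6]
grip_width: -0.0
```

>>> play_rows([
  [[0.004, 0, 0], [0, 0, 0]],
  [[0, 0, 0], [0, 0, 0]],
])

```text
time_s: 5.3
eef_pos: [491.8, 109.7, 120.0]
ee_rot: [0.001, 0.725, 0.689, 0.0]
force: [0.9, -2.0, 5.8]
grip_width: -0.002
```

>>> play_rows([
  [[0.004, 0, 0], [0, 0, 0]],
  [[0, 0, 0], [0, 0, 0]],
])

```text
time_s: 5.5
eef_pos: [491.3, 113.1, 119.3]
ee_rot: [-0.0, 0.725, 0.688, 0.0]
force: [-0.9, -0.3, 0.4]
grip_width: -0.001
```

>>> play_rows([
  [[0.004, 0, 0], [0, 0, 0]],
  [[0, 0, 0], [0, 0, 0]],
])

```text
time_s: 5.7
eef_pos: [491.4, 116.1, 119.2]
ee_rot: [-0.0, 0.725, 0.688, -0.0]
force: [0.2, -0.2, 0.0]
grip_width: 0.001
```

Contact was lost at y≈112, which matches the notch's near edge. I'm moving to its centre and pressing down.

>>> play_rows([
  [[0.008, 0.0005, 0], [0, 0, 0]],
  [[0.008, 0.0005, 0], [0, 0, 0]],
  [[0, 0, 0.004], [0, 0, 0]],
  [[0, 0, 0.004], [0, 0, 0]],
  [[0, 0, 0.002], [0, 0, 0]],
  [[0, 0, 0.002], [0, 0, 0]],
  [[0, 0, 0], [0, 0, 0]],
])

```text
time_s: 6.4
eef_pos: [492.8, 127.7, 110.6]
ee_rot: [-0.0, 0.725, 0.688, -0.0]
force: [-2.8, 1.1, 6.0]
grip_width: -0.001
```

>>> play_rows([
  [[0, 0, 0.004], [0, 0, 0]],
  [[0, 0, 0.004], [0, 0, 0]],
  [[0, 0, 0], [0, 0, 0]],
])

```text
time_s: 6.7
eef_pos: [492.8, 127.7, 104.6]
ee_rot: [-0.0, 0.725, 0.688, 0.0]
force: [-2.7, 0.7, 8.6]
grip_width: -0.0
```

>>> play_rows([
  [[0, 0, 0.003], [0, 0, 0]],
  [[0, 0, 0.002], [0, 0, 0]],
  [[0, 0, 0], [0, 0, 0]],
  [[0, 0, 0], [0, 0, 0]],
  [[0, 0, 0], [0, 0, 0]],
])

```text
time_s: 7.2
eef_pos: [492.8, 127.7, 101.9]
ee_rot: [0.0, 0.725, 0.688, 0.0]
force: [-5.7, 0.9, 16.2]
grip_width: -0.004
```

```bash
python3 - <<'E'
from rig import ctrl, cams
import cv2
a=cams.capture("scene")[:,:,::-1];cv2.imwrite("pics/s2.png",cv2.resize(a[90:300,140:400],None,fx=3,fy=2.8))
cv2.imwrite("pics/w2.png",cams.capture("wrist")[:,:,::-1]);s=ctrl.sense();print(s['time_s'],s['force'],s['eef_pos'])
E
```

```text
7.3 [-6.64363085  0.88273404 15.69313385] [492.85803455 127.67245806 101.96880738]
```

View pics/s2.png

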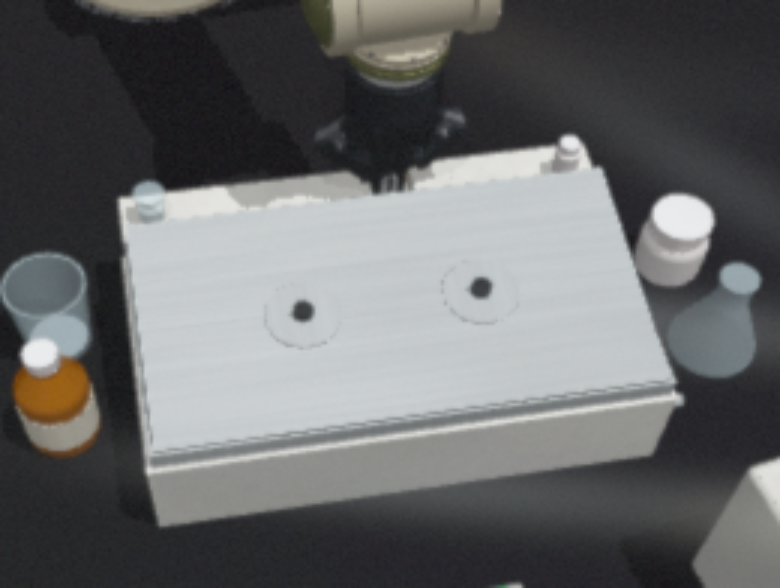

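View pics/w2.png

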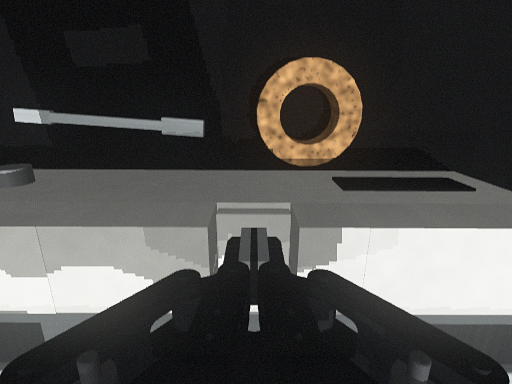

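The wrist view shows the fingers inside the notch at px (217–292, 205–270), resting on the plate. The scene view shows the cover's front edge raised and the loose things where they stood. The plate is at its stop (z 102, 16 N), so I'm handing in.

```bash
python3 - <<'E'
from rig import ctrl
print(ctrl.finish_job());s=ctrl.sense();print(s['time_s'],s['force'],s['eef_pos'])
E
```

```text
the job is handed in; nothing more can be done
None
the job is handed in; nothing more can be done
```

The release plate is held fully down with the cover raised, and I handed the job in at about 7.3 s of the 45 s allowed. The interface gave no verdict.

- **Finding the notch:** I shut the fingers and touched down on the bare ledge about 60 mm from the notch, with about 6.7 N of contact. I then slid along the ledge until contact was lost, with the fingers centred at y ≈ 112 mm. That matched the notch's near edge as seen in all three cameras.
- **Pushing the plate:** I moved to the notch centre and pressed straight down. Resistance rose from about 6 to 8.6 N, then jumped to about 16 N at tip height 102 mm, which is where the bottom stop should be.
- **Last checks:** The wrist picture showed the fingers inside the notch on the plate. The scene picture showed the cover's front edge raised, and the loose things in view looked undisturbed.

**Not confirmed:**
- The cover's angle was judged only from the picture and the plate's travel; I had no direct reading of it.
- About 6 N of sideways force showed in the last reading while pressing. A proportionate sideways force showed on the bare ledge too, so I put it down to friction. I could not measure force on the cover separately.

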